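# Draw the wedge from under the stone stack and wedge the workpiece

### The job

Slide the wooden wedge out from under the stack of stone slabs, easing it along the bench and not prying upwards, so that the stack comes down flat and stays where it is with the little column still standing on it. Then push the wedge, thin end first, into the tapering gap between the loose carving slab and the angled cleat until the slab is shoved right across and held firmly against its batten: the stone is soft, so press it in hand-tight and do not force it. Leave the mug, the mallet and the chisel where they are.

Things in the scene. Friction and masses are not known exactly. Their poses are not given: they have to be found in the camera images.
- wedge: Brown hardwood wedge lying flat, 170 long, 12 thick, 50 g. Origin: underside, middle of its square butt (x -25 to 25, y -18 to 18 mm); +x points to the thin end. Left face (y = 18) straight all along; right face runs in from x = 25 at 1 in 8 (0.124 rad): 36 mm wide at the butt, 21 at the tip. The top of the last 30 mm is bevelled from 12 to 2 mm thick.
- wedge_tip (a point): Middle of the wedge's thin end, on the underside (145 mm ahead of the wedge's origin, 7.5 mm to its left). At the start the last 60 mm or so of the wedge lie under the stack and carry its front edge; drawing it out straight takes about 5 to 16 N. Drawn out slowly and straight, the stack stays by its own friction.
- wedge_butt (a point): Middle of the flat end face of the butt (25 mm behind the wedge's origin, 6 mm up). The butt sticks out towards the robot, free on both sides, to be gripped from above across its 36 mm; its end face can be pushed with closed fingers.
- slab_low: Lowest limestone slab of the stack, 170 x 140 x 20 mm (x, y, z), about 0.95 kg. Origin: centre of its underside. At the start its far (+x) bottom edge rests on the bench and its near edge is propped up by the wedge (leaning back 0.086 rad); without the wedge it lies flat on the bench, its centre 7 mm lower.
- slab_mid: Middle slab of the stack, 110 x 120 x 20 mm, about 0.53 kg, loose on the lowest slab towards its far end. Origin: centre of its underside.
- column: Slender trial piece, a small limestone column standing loose on the middle slab: square plinth 34 mm wide, shaft 20 mm thick, 150 mm high in all, 0.17 kg; its top is about 190 mm above the bench. A jolt topples it. Origin: centre of its underside.
- cleat: Pale timber angled cleat and end stop, one fixed piece on the bench, 18 mm high. Origin: on the bench, 45 mm in front of the mouth of the tapering gap; +x points into the gap (the way the wedge goes in, its x axis parallel to this one, its straight face to the slab), +y to the carving slab.
- gap_mouth (a point): On the bench in the mouth of the gap, axes as the cleat's; the angled face runs from (0, -16) to (132, 0.5) mm in this frame, the wedge's own 1 in 8. The rubber-faced batten beyond the slab, parallel to x, is not measured; its place differs: with the slab against it, the slab's near side is at y = 12.5 to 19 mm. How deep the wedge goes (origin at x = -80 to -5 mm when tight) is found by feel.
- end_stop (a point): Middle of the end stop's face, 133 mm beyond the mouth: it keeps the slab from going along with the wedge (the stop spans y = 27 to 122 mm). Pushed in with 15 to 20 N the wedge is hand-tight and stays by itself, pressing the slab with about half to 3/4 of that push. Fingers rubbing on the butt can make the push read high too soon: ease off and push again until it goes no further.
- workpiece: Loose limestone slab to be carved, 130 x 90 x 25 mm, about 0.6 kg, with chisel marks on top. Origin: centre of its underside; axes nearly parallel to the cleat's. It has some mm of play: the wedge, pushed along the angled face, slides it across with about 2 to 8 N; once it meets the batten the push climbs 1 to 2 N per mm.
- mug: White mug, 76 mm wide, 85 mm high. Bystander. Origin: centre of its underside.
- mallet: Round dark mallet standing on its head, 72 mm wide, 152 mm high. Bystander. Origin: centre of its underside.
- chisel: Dark steel stone chisel lying on the bench, 170 mm long, 12 mm thick. Bystander. Origin: underside, near its middle.
Things that resemble listed ones, but are neither listed nor needed, are in the scene too. What is shaped like the slab_low but green or orange is not meant. There is more than one size of the column; the one meant has the size given above.

How it is judged:
On the way, in this order (a step that is already met when the one before it is completed fails the run):
1. the wedge is out from under the stack, which has come down flat and stands in its place (angle between each of slab_low, slab_mid, column's own z axis and vertical below 0.03 rad and distance of slab_low from where it was at the start of the episode below 0.011 m and distance of each of slab_mid, column from where it was at the start of the episode below 0.02 m and contact force between wedge and slab_low below 0.1 N and (x of wedge_tip in the frame of slab_low below -0.085 m or horizontal distance between wedge_tip and slab_low above 0.12 m)), for 0.2 s.
2. the wedge lies in the mouth of the gap between the carving slab and the angled cleat, thin end first (x of wedge_tip in the frame of gap_mouth between 0.02 and 0.15 m and y of wedge in the frame of cleat between -0.03 and 0.03 m and angle between wedge's own z axis and vertical below 0.06 rad), for 0.1 s.
At the end, for the whole second after the job is handed in: Wedge flat in the gap, released, at rest and gripping: it presses the carving slab and the angled cleat with more than 5 N each. Stack flat (0.03 rad), lowest slab within 11 mm (it sinks 7) and the slab and column on it within 20 mm of their start (all of step 2 and angle between each of slab_low, slab_mid, column, workpiece's own z axis and vertical below 0.03 rad and distance of slab_low from where it was at the start of the episode below 0.011 m and distance of each of slab_mid, column from where it was at the start of the episode below 0.02 m and contact force between wedge and workpiece above 5 N and contact force between wedge and cleat above 5 N and contact force between the fingers and wedge below 0.1 N and linear speed of each of wedge, workpiece, column below 0.01 m/s); the robot touches nothing.
It fails at once if the wedge forced: it presses the carving slab or the cleat with more than 32 N (contact force between wedge and workpiece above 32 N or contact force between wedge and cleat above 32 N).
It fails at once if the stack shifted (lowest slab more than 17 mm from its start, sinking included) , pried up past 0.13 rad, or what stands on it tipped past 0.2 rad (distance of slab_low from where it was at the start of the episode above 0.017 m or angle between slab_low's own z axis and vertical above 0.13 rad or angle between any of slab_mid, column's own z axis and vertical above 0.2 rad).
It fails at once if the carving slab lifted or tipped off the bench (angle between workpiece's own z axis and vertical above 0.1 rad).
It fails at once if mug, mallet or chisel pushed from its place by more than 20 mm (distance of any of mug, mallet, chisel from where it was at the start of the episode above 0.02 m).
It also fails if it takes over 72 s, if anything falls off the work surface, if the arm or the gripper's body presses on something with over 40 N, if the wrist force passes 120 N, or if a joint passes its speed limit or range.

### The arm

A 6-joint arm with a two-finger parallel gripper is mounted at the origin on the work surface. World frame = base frame: x ahead of the robot, y to its left, z up, the work surface at z = 0. Lengths are in m, angles in rad, forces in N, time in s.
With the tool pointing down it reaches from about 0.275 to 0.975 m from the base axis. Payload 8.4 kg.
Tool frame: the origin (TCP) lies midway between the tips of the shut fingers; the grasp point (between the pads) lies 19 mm behind it; z points along the fingers, y is the line along which they close (so a half turn about z gives the same grasp; the last joint's range is limited). The gripper opens to 92 mm and grips with 3 to 60 N. Pads are 20 mm wide; open, the fingers measure 128 mm over their backs; the gripper's body (75 mm by 189 mm) begins 69 mm behind the grasp point.
Start: joints at [-1.318, 0.353, 1.633, -0, 1.155, -0.002], TCP at [0.158, -0.605, 0.215] pointing down, gripper open.
Joint ranges: [-2.63, 2.63], [-0.92, 2.1], [0.06, 2.66], [-1.3, 4.44], [0, 2.69], [-3.02, 3.02]. Speed limits (rad/s): [2.22, 2.22, 2.79, 3.14, 3.14, 3.14].

### API

Orientations are given as a unit quaternion [x, y, z, w].
In Python, from rig import state, capture, hand_in, silhouettes, spot_point gives the robot as it stands.
- The arm moves only by the shell command python3 -m inch 'ROWS' [OPENING] [FORCE]. ROWS is JSON, a list that holds one entry, the list of rows, each a list of 6 numbers: the shift along the tool's x, y, z in mm, then the turn, a rotation vector about the tool's x, y, z in degrees. In form: [[[tx, ty, tz, wx, wy, wz], ...]]. A call has exactly 5 rows; each row shifts and turns the commanded pose from where the row before left it, along the tool's axes as they then stand; what a row does not reach is not made up. A row lasts 1/10 s, in which the tool goes at most 50 mm and 8.59 degrees, less where a joint would pass 70% of its speed; a pose out of reach is approached as far as the arm can. A call with a gripper value outside its range is refused whole. OPENING is the finger opening in mm, from 0 to 91.9, set as the call begins (- or left out, the last holds). The fingers move at their own pace and stop on an object; FORCE is the grip in N (left out, the last holds). Time passes only in rows, so rows that do not move let the fingers close, or fill a call up. It gives the time, the measured TCP pose, the force, the opening and the grip force at its end, in the units of the state.
- state(): the state, without advancing time (a new reading comes with each control period).
- capture(name): name is "scene" or "top" or "wrist"; returns a dict with "pixels" (400x640x3 uint8, red, green, blue), "K" (3x3 intrinsics, pixels), "R" (3x3) and "t" (3): a world point X has camera coordinates R X + t; the wrist camera has in their place "tool_from_camera" (4x4, takes a point from camera to tool coordinates, whose origin is the TCP and whose axes are the flange's). Camera axes: x right, y down, z forward; pixel columns grow to the right and rows downward; lengths in m; the calibration is good to about 2 mm. The wrist camera is an equidistant fisheye: a pixel r from the principal point sees the ray r / f radians off the axis. A picture is of the moment at which its call begins: read the wrist's pose just before it. There is no depth.
- hand_in(): hands the job in; it is judged then, once.
Trained networks look in the newest picture that a camera, given by its name, has taken for a name from the list of things; names that differ only in an ending like _2 or _b are one class to them, and where a whole thing is asked for, a point or a joint stands for the part that bears it (a point fixed in the world has none). Each returns a list of dicts, best first, with "conf" (0 to 1); they miss things now and then, are a little off and sometimes report something else, mostly with a low value. They report only what shows in the picture. A call takes as long as a camera call. They do not tell look-alikes from the thing itself.
- silhouettes(camera, label): "pixels" (400x640 bool, what is visible of it) and "pixel" ([row, column] in pixels, amid what is visible of it).
- spot_point(camera, label): "pixel" ([row, column] in pixels: a listed point, or the origin of a listed thing).
The state is a dict: "time_s": time; "q": joint angles; "qvel": joint speeds; "joint_efforts": joint torques, N m; "ee_pos": TCP position; "tcp_rot": TCP orientation; "wrist_force": force on the tool from outside, world axes, zero at the start; "torque": the same for the moment, N m; "gripper_width": opening from 0.0 (shut) to 1.0 (fully open); "grip_force": force on a finger pad.
Only numpy, scipy, OpenCV 4.12 (cv2) and the standard library are available. Lean on these libraries where they do the work, as an engineer would, in place of code of your own. Each camera call takes 0.05 s, during which the arm holds its last target. There are 200 camera calls.

## Working session

There is one attempt and no reset: what is moved stays moved. The work goes in short steps, Python scripts to look and compute and a shell command to move; the robot and the scene stay as the last step left them, time stands still between calls to the robot, and variables do not carry over. Pictures are saved under pics/ and viewed, at most 10 in all, crops included, and the job is handed in when it is done.

```bash
mkdir -p pics; ls; cat > h.py <<'E'
import numpy as np,cv2
from rig import state,capture,hand_in,silhouettes,spot_point
def ray(c,px,z):
    r,col=px; d=np.linalg.inv(c['K'])@[col,r,1.]; R=np.array(c['R']);t=np.array(c['t'])
    o=-R.T@t; d=R.T@d; return o+d*(z-o[2])/d[2]
def proj(c,X):
    p=np.array(c['K'])@(np.array(c['R'])@np.array(X)+np.array(c['t'])); return p[1]/p[2],p[0]/p[2]
E
python3 - <<'E'
from h import *
s=state();print(s['time_s'],s['ee_pos'],s['tcp_rot'],s['wrist_force'])
for n in('top','scene'):
    c=capture(n);cv2.imwrite(f'pics/{n}0.png',cv2.cvtColor(c['pixels'],cv2.COLOR_RGB2BGR))
    np.savez(f'{n}0.npz',**c)
    for l in('wedge','wedge_tip','wedge_butt','slab_low','slab_mid','column','cleat','gap_mouth','end_stop','workpiece','mug','mallet','chisel'):
        print(n,l,[(round(d['conf'],2),[round(float(v),1) for v in d['pixel']],ray(c,d['pixel'],0).round(3).tolist()[:2]) for d in spot_point(n,l)[:4]])
E
```

```text
pics
0.0 [ 0.1574231  -0.60433744  0.21389716] [ 9.91894107e-01  1.27065454e-01 -8.03860496e-05 -6.66442399e-04] [ 0.3433653   0.44293818 -0.47293552]
top wedge [(0.79, [214.4, 238.4], [0.542, 0.235])]
top wedge_tip []
top wedge_butt [(0.86, [226.0, 238.2], [0.514, 0.235])]
top slab_low [(0.78, [308.7, 407.8], [0.306, -0.169]), (0.73, [309.4, 184.3], [0.319, 0.359]), (0.68, [153.7, 250.5], [0.699, 0.206]), (0.51, [175.2, 420.0], [0.631, -0.223])]
top slab_mid [(0.79, [133.8, 242.3], [0.753, 0.228])]
top column [(0.82, [132.8, 247.5], [0.755, 0.215]), (0.64, [137.1, 195.9], [0.747, 0.348])]
top cleat [(0.2, [137.6, 242.0], [0.743, 0.229]), (0.15, [151.5, 250.9], [0.705, 0.205])]
top gap_mouth [(0.88, [201.5, 444.4], [0.561, -0.279])]
top end_stop [(0.64, [152.4, 409.8], [0.691, -0.202])]
top workpiece [(0.76, [174.2, 420.6], [0.633, -0.225]), (0.56, [165.5, 339.7], [0.661, -0.021]), (0.48, [131.1, 247.1], [0.76, 0.216])]
top mug [(0.94, [165.2, 339.3], [0.662, -0.02])]
top mallet [(0.94, [114.5, 346.1], [0.799, -0.043])]
top chisel [(0.67, [135.1, 240.2], [0.75, 0.233]), (0.59, [248.4
[... 251 characters left out ...]
), (0.71, [200.4, 388.2], [0.703, 0.218]), (0.56, [295.0, 257.4], [0.571, -0.283])]
scene slab_mid [(0.57, [196.7, 399.4], [0.727, 0.254])]
scene column [(0.82, [193.8, 398.2], [0.718, 0.268]), (0.54, [181.4, 411.7], [0.733, 0.361]), (0.24, [198.1, 400.5], [0.732, 0.249])]
scene cleat [(0.65, [282.8, 241.3], [0.515, -0.271])]
scene gap_mouth [(0.85, [292.7, 256.5], [0.565, -0.279]), (0.34, [181.0, 334.9], [0.508, 0.241])]
scene end_stop [(0.68, [283.0, 319.0], [0.677, -0.184])]
scene workpiece [(0.94, [287.4, 293.7], [0.632, -0.224])]
scene mug [(0.58, [241.8, 343.9], [0.666, -0.022])]
scene mallet [(0.6, [179.0, 337.1], [0.508, 0.256])]
scene chisel [(0.53, [217.9, 279.9], [0.457, -0.016])]
```

View pics/top0.png

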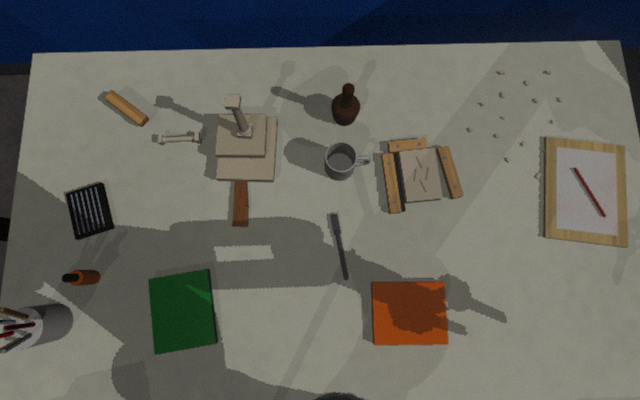

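View pics/scene0.png

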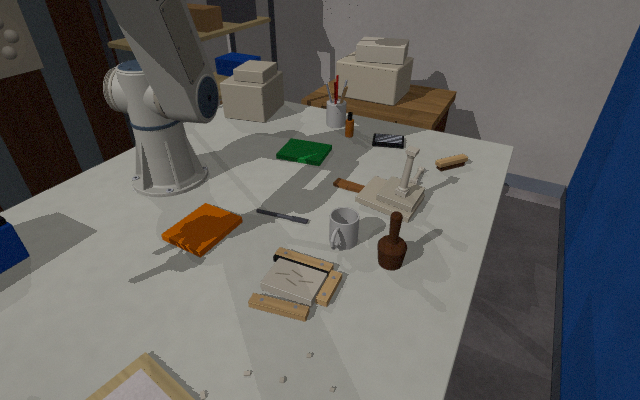

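The top view shows the stack at (row 150, col 247) with the wedge sticking out towards the robot at (205, 240). The carving slab is at (174, 420), with timber pieces to its left (183, 391), its right (172, 450) and beyond it (145, 408). The standing column at (120, 240) is the one meant; the smaller one lying at (137, 180) and the light wooden bar at (107, 126) are decoys, as are the green and orange plates. I'll confirm this in one enlarged crop and fit poses.

```bash
python3 - <<'E'
from h import *
c=dict(np.load('top0.npz'));im=cv2.cvtColor(c['pixels'],cv2.COLOR_RGB2BGR)
a=cv2.resize(im[85:235,200:290],None,fx=4,fy=4,interpolation=cv2.INTER_CUBIC)
b=cv2.resize(im[125:225,365:475],None,fx=4,fy=4,interpolation=cv2.INTER_CUBIC)
o=np.zeros((600,800,3),np.uint8);o[:600,:360]=a;o[:400,360:800]=b
o=np.clip(o*1.5,0,255).astype(np.uint8);cv2.imwrite('pics/crop.png',o)
capture('top')
for l in('wedge','cleat','workpiece','slab_low'):
    for d in silhouettes('top',l)[:2]:
        m=d['pixels'].astype(np.uint8);r=cv2.minAreaRect(np.argwhere(m)[:,::-1].astype(np.float32))
        print(l,round(d['conf'],2),m.sum(),[np.round(p[::-1],1).tolist() for p in cv2.boxPoints(r)],[ray(c,p[::-1],0.012 if l=='wedge' else 0.02)[:2].round(4).tolist() for p in cv2.boxPoints(r)])
E
```

```text
wedge 0.96 719 [[226.6999969482422, 231.6999969482422], [180.5, 234.10000610351562], [181.39999389648438, 250.8000030517578], [227.60000610351562, 248.39999389648438]] [[0.5108, 0.2483], [0.6263, 0.2443], [0.6229, 0.2028], [0.5075, 0.2077]]
wedge 0.5 1678 [[180.60000610351562, 217.6999969482422], [115.5, 220.8000030517578], [118.19999694824219, 277.5], [183.3000030517578, 274.3999938964844]] [[0.627, 0.2852], [0.7997, 0.2816], [0.7884, 0.1355], [0.6164, 0.1441]]
cleat 0.91 1124 [[148.5, 383.8999938964844], [116.30000305175781, 407.70001220703125], [170.0, 480.5], [202.1999969482422, 456.70001220703125]] [[0.6969, -0.1321], [0.7815, -0.1982], [0.6349, -0.3689], [0.5552, -0.3017]]
workpiece 0.82 2007 [[151.6999969482422, 397.20001220703125], [146.39999389648438, 435.6000061035156], [199.5, 442.8999938964844], [204.6999969482422, 404.3999938964844]] [[0.6878, -0.1649], [0.699, -0.2627], [0.5629, -0.2686], [0.5524, -0.1735]]
slab_low 0.97 4760 [[276.1000061035156, 145.8000030517578], [268.70001220703125, 209.60000610351562], [347.1000061035156, 218.60000610351562], [354.5, 154.89999389648438]] [[0.3989, 0.4457], [0.4118, 0.2967], [0.2363, 0.271], [0.2246, 0.4145]]
slab_low 0.82 4764 [[281.1000061035156, 369.8999938964844], [278.79998779296875, 446.5], [344.0, 448.3999938964844], [346.20001220703125, 371.79998779296875]] [[0.373, -0.0796], [0.3733, -0.2599], [0.2286, -0.251], [0.2285, -0.0764]]
```

View pics/crop.png

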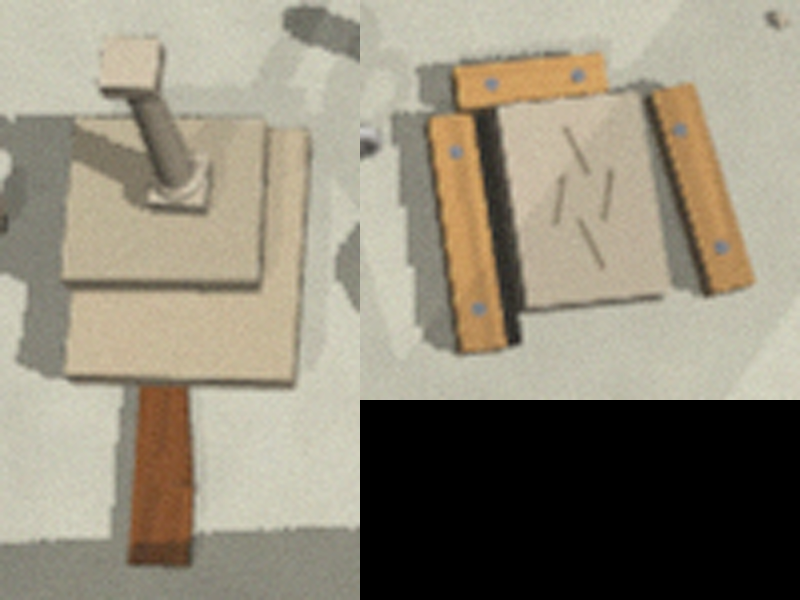

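The crop shows the wedge's butt at px (226, 232–247.5), disappearing under the slab at row 181. The cleat's angled face runs (149, 438)→(198, 451), the open gap is on the slab's right with its mouth nearest the robot, and the rubber-faced batten is on the left.

```bash
python3 - <<'E'
from h import *
c=dict(np.load('top0.npz'))
print('cam',-c['R'].T@c['t'])
A=lambda x,y:(85+(y+.5)/4-.5,200+(x+.5)/4-.5); B=lambda x,y:(125+(y+.5)/4-.5,365+(x-360+.5)/4-.5)
def P(n,f,x,y,z): w=ray(c,f(x,y),z);print(n,w[:2].round(4));return w[:2]
yaw=lambda a,b:np.arctan2(*(b-a)[::-1])
bl=P('buttL',A,129,542,.012);br=P('buttR',A,191,542,.012);l2=P('L2',A,141,388,.012)
print('yaw wedge L',yaw(bl,l2))
a=P('cleat near',B,706,294,.018);b=P('cleat far',B,652,95,.018);print('face yaw',yaw(a,b),'cleat yaw',yaw(a,b)-.124,np.linalg.norm(b-a))
a=P('batten near',B,505,350,.018);b=P('batten far',B,476,115,.018);print('batten yaw',yaw(a,b))
a=P('wp near R',B,663,296,.025);b=P('wp far R',B,645,95,.025);print('wp yaw',yaw(a,b))
a=P('wp near L',B,527,305,.025);b=P('wp far L',B,498,108,.025);print('wp yaw',yaw(a,b))
a=P('stop R',B,606,90,.018);b=P('stop L',B,457,107,.018);print('yaw',yaw(a,b)-np.pi/2)
a=P('slab nearL',A,66,375,.034);b=P('slab nearR',A,295,382,.034);print('yaw',yaw(a,b)+np.pi/2)
E
```

```text
cam [0.39993346 0.03906321 0.91398368]
buttL [0.5269 0.2481]
buttR [0.5259 0.2104]
L2 [0.6233 0.2424]
yaw wedge L -0.05922405827484111
cleat near [ 0.566  -0.2898]
cleat far [ 0.6944 -0.2679]
face yaw 0.16926666111030883 cleat yaw 0.04526666111030883 0.13021730446599064
batten near [ 0.5346 -0.1641]
batten far [ 0.6842 -0.1561]
batten yaw 0.05302306966860722
wp near R [ 0.5642 -0.261 ]
wp far R [ 0.6922 -0.2611]
wp yaw -0.0012582692040212936
wp near L [ 0.5609 -0.1778]
wp far L [ 0.6862 -0.1686]
wp yaw 0.0727334343809247
stop R [ 0.6984 -0.2392]
stop L [ 0.6897 -0.1445]
yaw 0.09170400957263403
slab nearL [0.6272 0.2831]
slab nearR [0.6191 0.1441]
yaw -0.057991284069826676
```

```bash
python3 -m inch '[[[33,-36,0,0,0,2],[33,-36,0,0,0,2],[33,-36,0,0,0,2],[33,-36,0,0,0,2],[33,-36,0,0,0,2]]]' 60
```

```text
time_s: 2.15
ee_pos: [0.287, -0.3961, 0.2147]
tcp_rot: [0.999, 0.039, 0.0, 0.0]
wrist_force: [0.8, -0.6, 1.2]
gripper_width: 0.652
grip_force: 0.0
```

```bash
python3 -m inch '[[[16,-44,0,0,0,1.6],[16,-44,0,0,0,1.6],[16,-44,0,0,0,1.6],[16,-44,0,0,0,1.6],[16,-44,0,0,0,1.5]]]'; python3 -m inch '[[[13,-45,0,0,0,0],[13,-45,0,0,0,0],[13,-45,0,0,0,0],[13,-45,0,0,0,0],[13,-45,0,0,0,0]]]';python3 -m inch '[[[13,-45,15,0,0,0],[13,-45,15,0,0,0],[13,-45,15,0,0,0],[10,-40,10,0,0,0],[0,0,0,0,0,0]]]'
python3 - <<'E'
from h import *
s=state();print(s['ee_pos'],s['tcp_rot'],s['time_s'])
c=capture('wrist');cv2.imwrite('pics/w1.png',cv2.cvtColor(c['pixels'],cv2.COLOR_RGB2BGR));np.savez('w1.npz',**c,ee=s['ee_pos'],q=s['tcp_rot'])
print(c['K'],c['tool_from_camera'])
for l in('wedge_butt','wedge'):
  print(l,[(d['conf'],d['pixel']) for d in spot_point('wrist',l)[:2]])
E
```

```text
time_s: 2.65
ee_pos: [0.3612, -0.1744, 0.2149]
tcp_rot: [1.0, -0.03, 0.0, 0.0]
wrist_force: [1.2, -0.2, 0.5]
gripper_width: 0.653
grip_force: 0.0
time_s: 3.15
ee_pos: [0.4393, 0.0469, 0.2149]
tcp_rot: [1.0, -0.029, 0.0, -0.0]
wrist_force: [1.5, -1.5, -0.5]
gripper_width: 0.651
grip_force: 0.0
time_s: 3.65
ee_pos: [0.4986, 0.2207, 0.1582]
tcp_rot: [1.0, -0.027, -0.0, -0.0]
wrist_force: [1.2, -0.2, -0.3]
gripper_width: 0.653
grip_force: 0.0
[0.4985956  0.22069118 0.15822807] [ 9.99629156e-01 -2.72279226e-02 -2.08225486e-04 -3.84828546e-04] 3.65
[[309.70691629   0.         322.26725958]
 [  0.         309.70691629 201.21725691]
 [  0.           0.           1.        ]] [[-2.71178555e-04 -9.61934772e-01 -2.73279017e-01  7.71817839e-02]
 [ 9.99999550e-01 -5.09258224e-04  8.00261807e-04 -9.11332020e-05]
 [-9.08969245e-04 -2.73278677e-01  9.61934477e-01 -1.70534172e-01]
 [ 0.00000000e+00  0.00000000e+00  0.00000000e+00  1.00000000e+00]]
wedge_butt [(0.95, [176.4, 310.9])]
wedge [(0.84, [154.3, 312.1])]
```

View pics/w1.png

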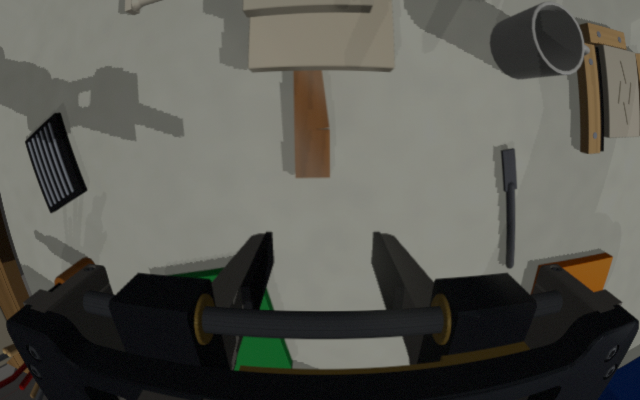

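The wrist view shows the wedge butt edge at row 177, cols 295–330, its left edge running up to (70, 294), with both sides clear.

```bash
cat >> h.py <<'E'
from scipy.spatial.transform import Rotation as Ro
def wray(c,ee,q,px,z):
    K=c['K'];x=(px[1]-K[0,2])/K[0,0];y=(px[0]-K[1,2])/K[1,1];r=np.hypot(x,y)
    d=np.array([x/r*np.sin(r),y/r*np.sin(r),np.cos(r)]);T=np.array(c['tool_from_camera']);R=Ro.from_quat(q).as_matrix()
    o=R@T[:3,3]+ee;d=R@T[:3,:3]@d;return o+d*(z-o[2])/d[2]
def wshot(tag):
    s=state();c=capture('wrist');cv2.imwrite(f'pics/{tag}.png',cv2.cvtColor(c['pixels'],cv2.COLOR_RGB2BGR))
    np.savez(tag+'.npz',**c,ee=s['ee_pos'],q=s['tcp_rot']);return c,np.array(s['ee_pos']),s['tcp_rot']
E
python3 - <<'E'
from h import *
c=dict(np.load('w1.npz'));f=lambda r,k,z=.012:wray(c,c['ee'],c['q'],(r,k),z)[:2]
a,b,e=f(177,295.5),f(177,329.5),f(72,294.3);print(a,b,e,np.arctan2(*(e-a)[::-1]))
print(f(130,328.5),f(72,323.5))
s=f(71,251,.034),f(69,394,.034);print(s,np.arctan2(*(s[1]-s[0])[::-1])+np.pi/2)
yw=Ro.from_quat(c['q']).as_matrix();print(np.arctan2(yw[1,0],yw[0,0]))
E
```

```text
[0.51353464 0.2478145 ] [0.51153173 0.21236661] [0.62218811 0.24202346] -0.05324788561237751
[0.56043049 0.2109028 ] [0.62022869 0.2127236 ]
(array([0.62406812, 0.28153345]), array([0.61864839, 0.14580738])) -0.03991012806218586
-0.0544624155109815
```

```bash
python3 -m inch '[[[6,-2,22,0,0,0],[6,-2,22,0,0,0],[6,-2,22,0,0,0],[6,-2,22,0,0,0],[5.5,-2,20,0,0,0]]]'
python3 - <<'E'
from h import *
c,ee,q=wshot('w2');print(ee)
for d in silhouettes('wrist','wedge')[:1]:
    p=np.argwhere(d['pixels']);print(d['conf'])
    for r in range(p[:,0].min(),p[:,0].max(),12):
        k=p[p[:,0]==r,1];R=Ro.from_quat(q).as_matrix()
        print(r,k.min(),k.max(),[(R.T@(wray(c,ee,q,(r,x),.012)-ee))[:2].round(4).tolist() for x in(k.min()-.5,k.max()+.5)])
    print(p[:,0].max())
E
```

```text
time_s: 4.3
ee_pos: [0.5281, 0.2234, 0.0515]
tcp_rot: [1.0, -0.03, 0.0, -0.0]
wrist_force: [-0.8, 0.5, 1.0]
gripper_width: 0.651
grip_force: 0.0
[0.52809777 0.2233893  0.05147046]
0.96
88 315 318 [[0.0959, -0.0051], [0.0959, -0.0024]]
100 283 327 [[0.0881, -0.0266], [0.0877, 0.0036]]
112 284 330 [[0.0799, -0.026], [0.0796, 0.0056]]
124 284 331 [[0.0717, -0.0261], [0.0714, 0.0063]]
136 283 331 [[0.0635, -0.0269], [0.0633, 0.0063]]
148 285 333 [[0.0552, -0.0257], [0.0551, 0.0077]]
160 285 335 [[0.0469, -0.0258], [0.0468, 0.0091]]
172 286 336 [[0.0385, -0.0253], [0.0384, 0.0099]]
184 286 338 [[0.03, -0.0256], [0.03, 0.0114]]
196 286 338 [[0.0214, -0.0258], [0.0213, 0.0115]]
208 287 338 [[0.0125, -0.0254], [0.0125, 0.0116]]
220 289 339 [[0.0035, -0.0243], [0.0035, 0.0125]]
232 289 339 [[-0.0059, -0.0246], [-0.0058, 0.0126]]
244 290 338 [[-0.0154, -0.0242], [-0.0154, 0.0121]]
246
```

```bash
python3 -m inch '[[[0,-3,10,0,0,-0.5],[0,-3.5,10,0,0,-0.5],[0,0,10,0,0,0],[0,0,10,0,0,0],[0,0,6,0,0,0]]]'; python3 -m inch '[[[0,0,0,0,0,0],[0,0,0,0,0,0],[0,0,0,0,0,0],[0,0,0,0,0,0],[0,0,0,0,0,0]]]' 30 30; python3 -c "
from h import *
print(state()['tcp_rot'],state()['ee_pos'])"
```

```text
time_s: 4.9
ee_pos: [0.5277, 0.2313, 0.0046]
tcp_rot: [1.0, -0.02, -0.0, 0.0]
wrist_force: [-0.4, -0.2, -0.7]
gripper_width: 0.654
grip_force: 0.0
time_s: 5.4
ee_pos: [0.5284, 0.2314, 0.0059]
tcp_rot: [1.0, -0.02, 0.0, -0.0]
wrist_force: [0.8, -0.5, -0.4]
gripper_width: 0.382
grip_force: 30.0
[ 9.99796664e-01 -2.01634728e-02  2.45376662e-04 -7.23253907e-05] [0.52842332 0.23144799 0.00589146]
```

```bash
python3 -m inch '[[[-0.5,0,0,0,0,0],[-1,0,0,0,0,0],[-1,0,0,0,0,0],[-1.5,0,0,0,0,0],[-1.5,0,0,0,0,0]]]';python3 -m inch '[[[-1.5,0,0,0,0,0],[-1.5,0,0,0,0,0],[-1.5,0,0,0,0,0],[-1.5,0,0,0,0,0],[-1.5,0,0,0,0,0]]]'
```

```text
time_s: 5.9
ee_pos: [0.5247, 0.2323, 0.0062]
tcp_rot: [1.0, -0.02, 0.002, -0.001]
wrist_force: [6.5, -0.3, -0.4]
gripper_width: 0.387
grip_force: 30.0
time_s: 6.4
ee_pos: [0.5172, 0.2327, 0.0062]
tcp_rot: [1.0, -0.02, 0.002, -0.001]
wrist_force: [5.8, -0.8, -0.1]
gripper_width: 0.38
grip_force: 30.0
```

```bash
for i in 1; do python3 -m inch '[[[-2,0,0,0,0,0],[-2,0,0,0,0,0],[-2,0,0,0,0,0],[-2,0,0,0,0,0],[-2,0,0,0,0,0]]]';done; python3 -m inch '[[[-2,0,0,0,0,0],[-2,0,0,0,0,0],[-2,0,0,0,0,0],[-2,0,0,0,0,0],[-2,0,0,0,0,0]]]'; python3 -m inch '[[[-2,0,0,0,0,0],[-1.5,0,0,0,0,0],[-1.5,0,0,0,0,0],[-1.5,0,0,0,0,0],[-1.5,0,0,0,0,0]]]'; python3 -m inch '[[[-1.5,0,0,0,0,0],[-1.5,0,0,0,0,0],[-1.5,0,0,0,0,0],[-1.5,0,0,0,0,0],[-1.5,0,0,0,0,0]]]'
```

```text
time_s: 6.9
ee_pos: [0.507, 0.2331, 0.0062]
tcp_rot: [1.0, -0.02, 0.002, -0.001]
wrist_force: [5.5, 0.1, -0.3]
gripper_width: 0.385
grip_force: 30.0
time_s: 7.4
ee_pos: [0.4964, 0.2333, 0.0061]
tcp_rot: [1.0, -0.02, 0.001, -0.001]
wrist_force: [4.1, 0.0, 0.6]
gripper_width: 0.384
grip_force: 30.0
time_s: 7.9
ee_pos: [0.4874, 0.2332, 0.0057]
tcp_rot: [1.0, -0.02, 0.0, -0.0]
wrist_force: [4.2, -0.1, 1.2]
gripper_width: 0.386
grip_force: 30.0
time_s: 8.4
ee_pos: [0.4798, 0.2335, 0.0057]
tcp_rot: [1.0, -0.02, 0.0, -0.0]
wrist_force: [5.8, 0.6, 2.7]
gripper_width: 0.386
grip_force: 30.0
```

```bash
python3 -m inch '[[[-1.5,0,0,0,0,0],[-1.5,0,0,0,0,0],[-1.5,0,0,0,0,0],[-1.5,0,0,0,0,0],[-1.5,0,0,0,0,0]]]'; python3 -m inch '[[[-1.5,0,0,0,0,0],[-1.5,0,0,0,0,0],[-1.5,0,0,0,0,0],[-1.5,0,0,0,0,0],[-1.5,0,0,0,0,0]]]';python3 -m inch '[[[-1.5,0,0,0,0,0],[-1.5,0,0,0,0,0],[-1.5,0,0,0,0,0],[-1.5,0,0,0,0,0],[-1.5,0,0,0,0,0]]]'
```

```text
time_s: 8.9
ee_pos: [0.4723, 0.2337, 0.0057]
tcp_rot: [1.0, -0.02, 0.0, -0.0]
wrist_force: [4.9, -0.5, 3.2]
gripper_width: 0.386
grip_force: 30.0
time_s: 9.4
ee_pos: [0.4642, 0.2339, 0.0056]
tcp_rot: [1.0, -0.02, -0.0, 0.0]
wrist_force: [2.7, -0.2, 5.7]
gripper_width: 0.386
grip_force: 30.0
time_s: 9.9
ee_pos: [0.4566, 0.2342, 0.0056]
tcp_rot: [1.0, -0.02, -0.0, 0.0]
wrist_force: [3.1, -0.2, 5.5]
gripper_width: 0.385
grip_force: 30.0
```

```bash
python3 -m inch '[[[-3,0,0,0,0,0],[-5,0,0,0,0,0],[-7,0,0,0,0,0],[-8,0,0,0,0,0],[-8,0,0,0,0,0]]]'; python3 - <<'E'
from h import *
s=state();print(s['wrist_force'],s['tcp_rot'])
c=capture('top');np.savez('top1.npz',**c);c0=dict(np.load('top0.npz'))
im=np.hstack([cv2.resize(cv2.cvtColor(x['pixels'],cv2.COLOR_RGB2BGR)[70:290,195:300],None,fx=2.7,fy=2.7) for x in(c0,c)]);cv2.imwrite('pics/cmp.png',np.clip(im*1.5,0,255))
E
```

```text
time_s: 10.4
ee_pos: [0.4255, 0.2354, 0.0056]
tcp_rot: [1.0, -0.02, -0.0, 0.0]
wrist_force: [2.3, 0.5, 6.5]
gripper_width: 0.384
grip_force: 30.0
[2.34842823 0.45206007 6.49963073] [ 9.99796513e-01 -2.01682624e-02 -3.88225510e-04  1.54866700e-04][ WARN:0@2.473] global loadsave.cpp:1063 imwrite_ Unsupported depth image for selected encoder is fallbacked to CV_8U.
```

View pics/cmp.png

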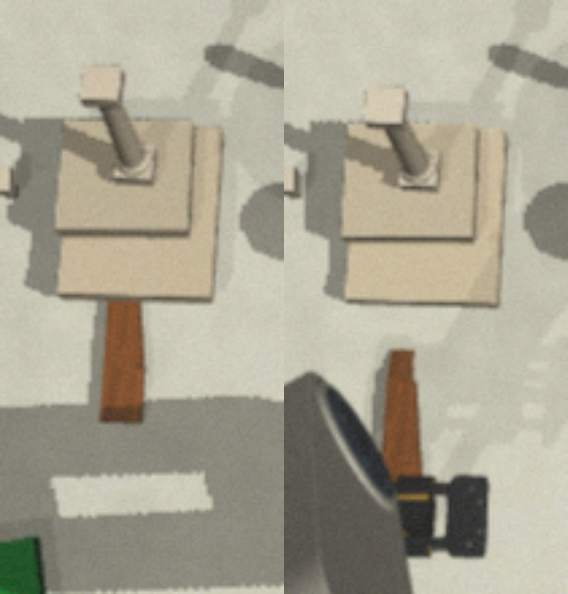

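The comparison shows the stack down flat with the column upright. The wedge is clear, its tip at crop (350, 400) with about 20 mm of bench between it and the slab edge at row 303. Next, lift and carry it to the fixture.

```bash
python3 -m inch '[[[0,0,-12,0,0,0],[0,0,-18,0,0,0],[-3,20,-20,0,0,-0.5],[-3,40,-20,0,0,-0.5],[-3,40,-20,0,0,-0.5]]]'; python3 -m inch '[[[-3,42,0,0,0,-0.5],[-3,42,0,0,0,-0.5],[-3,42,0,0,0,-0.5],[-3,42,0,0,0,-0.5],[-3,42,0,0,0,-0.5]]]'; python3 -m inch '[[[-3,44,0,0,0,-0.5],[-3,44,0,0,0,-0.5],[-3,44,0,0,0,-0.2],[-3,44,0,0,0,0],[-3,34,0,0,0,0]]]'
python3 - <<'E'
from h import *
c,ee,q=wshot('w3');R=Ro.from_quat(q).as_matrix();print(ee,np.arctan2(R[1,0],R[0,0]),state()['wrist_force'])
for l in('gap_mouth','end_stop','wedge_tip','wedge_butt','workpiece'):
  print(l,[(round(d['conf'],2),np.round(d['pixel'],1).tolist(),wray(c,ee,q,d['pixel'],0)[:2].round(4)) for d in spot_point('wrist',l)[:2]])
cv2.imwrite('pics/w3c.png',cv2.resize(cv2.cvtColor(c['pixels'],cv2.COLOR_RGB2BGR)[0:200,200:460],None,fx=3,fy=3))
E
```

```text
time_s: 10.95
ee_pos: [0.4122, 0.1348, 0.0961]
tcp_rot: [1.0, -0.006, -0.002, 0.0]
wrist_force: [1.1, -0.7, -0.4]
gripper_width: 0.391
grip_force: 30.0
time_s: 11.45
ee_pos: [0.398, -0.0753, 0.0957]
tcp_rot: [1.0, 0.015, -0.001, -0.0]
wrist_force: [0.8, -1.2, -0.8]
gripper_width: 0.387
grip_force: 30.0
time_s: 11.95
ee_pos: [0.3926, -0.2861, 0.0956]
tcp_rot: [1.0, 0.025, -0.001, -0.001]
wrist_force: [1.0, 1.5, 0.2]
gripper_width: 0.386
grip_force: 30.0
[ 0.39256957 -0.28605564  0.09558868] 0.049462447396125216 [ 0.68813459 -3.05907223  0.31276573]
gap_mouth []
end_stop []
wedge_tip []
wedge_butt []
workpiece []
```

View pics/w3c.png

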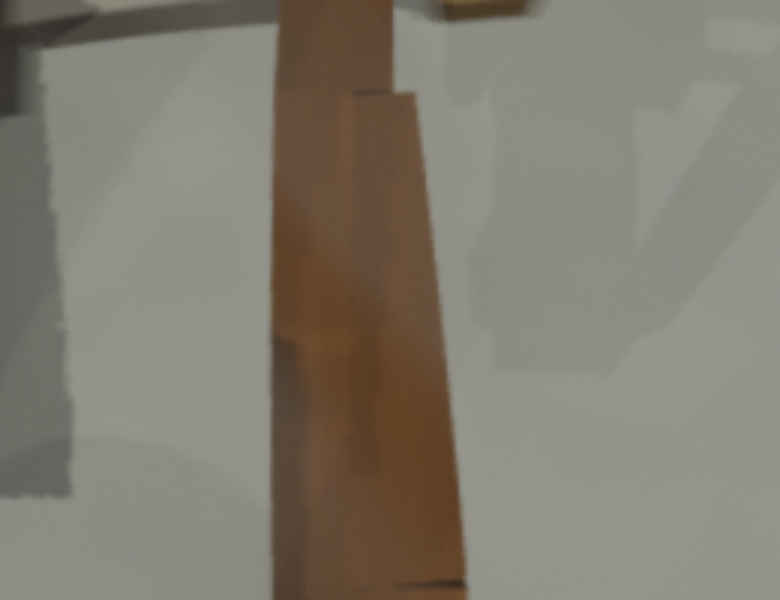

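The wedge is well held, straight in the gripper; the fixture (cleat end at the top, col 490 of the crop) is just out of view. I'll rise for a better look.

```bash
python3 -m inch '[[[-5,0,-25,0,0,0],[-5,0,-25,0,0,0],[-5,0,-25,0,0,0],[-5,0,-25,0,0,0],[0,0,0,0,0,0]]]'
python3 - <<'E'
from h import *
c,ee,q=wshot('w4');R=Ro.from_quat(q).as_matrix();print(ee,np.arctan2(R[1,0],R[0,0]),state()['wrist_force'])
for l in('gap_mouth','end_stop','wedge_tip','cleat','workpiece'):
  print(l,[(round(d['conf'],2),np.round(d['pixel'],1).tolist(),wray(c,ee,q,d['pixel'],0)[:2].round(4)) for d in spot_point('wrist',l)[:2]])
cv2.imwrite('pics/w4c.png',cv2.resize(cv2.cvtColor(c['pixels'],cv2.COLOR_RGB2BGR)[0:150,220:420],None,fx=4,fy=4,interpolation=cv2.INTER_CUBIC))
E
```

```text
time_s: 12.75
ee_pos: [0.375, -0.2851, 0.1984]
tcp_rot: [1.0, 0.026, 0.002, 0.001]
wrist_force: [0.5, -0.4, -0.5]
gripper_width: 0.387
grip_force: 30.0
[ 0.37504857 -0.28509207  0.19835488] 0.05215554683403408 [ 0.10088317  0.81305023 -1.18515092]
gap_mouth [(0.66, [21.3, 323.3], array([ 0.5686, -0.277 ]))]
end_stop []
wedge_tip []
cleat []
workpiece [(0.41, [20.9, 322.5], array([ 0.5691, -0.276 ]))]
```

View pics/w4c.png

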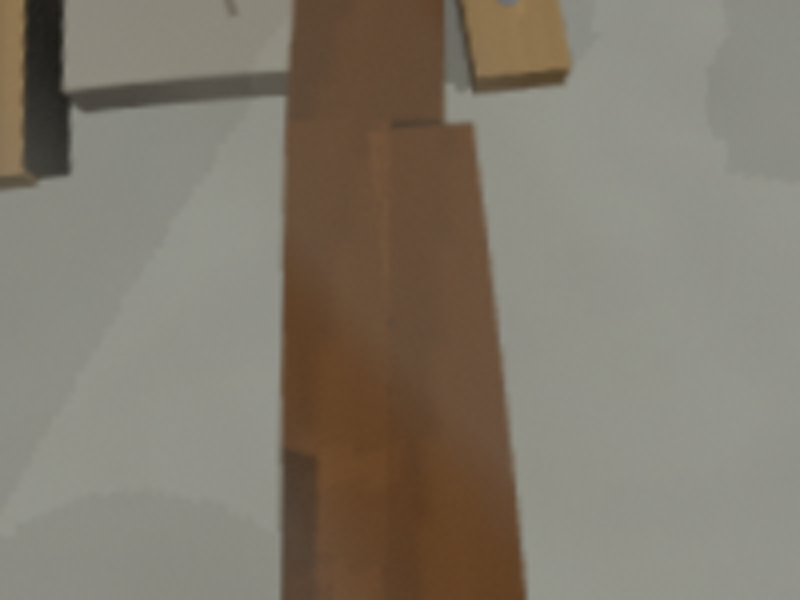

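The view shows the cleat's near inner corner at crop (78–92, 475), the batten's near rubber corner at (175, 70), and the slab's near edge from (95, 65) to (72, 290); the held wedge hides the mouth.

```bash
python3 - <<'E'
from h import *
c=dict(np.load('w4.npz'));f=lambda x,y,z:wray(c,c['ee'],c['q'],((y+.5)/4-.5,220+(x+.5)/4-.5),z)[:2]
print('cleat top',f(474,78,.018),'bot',f(477,92,0)); print('batten',f(68,172,0),f(25,170,.018))
print('slab near L',f(66,95,.025),f(84,109,0),'R',f(290,72,.025),f(290,94,0))
c=dict(np.load('top0.npz'));B=lambda x,y:(125+(y+.5)/4-.5,365+(x-360+.5)/4-.5)
print('top cleat near',ray(c,B(706,294),.018)[:2],ray(c,B(708,297),0)[:2])
E
```

```text
cleat top [ 0.56669917 -0.29367353] bot [ 0.56807004 -0.2954436 ]
batten [ 0.54073048 -0.17405965] [ 0.53763013 -0.16610243]
slab near L [ 0.55834583 -0.17886652] [ 0.56113662 -0.17758129] R [ 0.56404002 -0.2425307 ] [ 0.56497073 -0.24021953]
top cleat near [ 0.56603896 -0.28982342] [ 0.56743431 -0.29750158]
```

```bash
python3 -m inch '[[[5,2,38,0,0,0],[5,2,38,0,0,0],[5,2,38,0,0,0],[4,2,38,0,0,0],[4,2.5,25,0,0,0]]]';  python3 -m inch '[[[0,0,7,0,0,0],[0,0,4,0,0,0],[0,0,3,0,0,0],[0,0,0,0,0,0],[0,0,0,0,0,0]]]'; python3 -c "
from h import *
print(state()['tcp_rot'],state()['ee_pos'])"
```

```text
time_s: 13.55
ee_pos: [0.3962, -0.2936, 0.0153]
tcp_rot: [1.0, 0.025, -0.002, -0.001]
wrist_force: [-0.2, 0.3, -0.2]
gripper_width: 0.386
grip_force: 30.0
time_s: 14.05
ee_pos: [0.3982, -0.2954, 0.0058]
tcp_rot: [1.0, 0.025, 0.001, 0.001]
wrist_force: [-0.2, 0.0, -0.6]
gripper_width: 0.386
grip_force: 30.0
[9.99679693e-01 2.52874274e-02 8.07484998e-04 6.37425834e-04] [ 0.39822419 -0.29539435  0.00576255]
```

```bash
python3 -m inch '[[[6,-0.3,0,0,0,0],[7,-0.3,0,0,0,0],[7,-0.3,0,0,0,0],[6,-0.3,0,0,0,0],[4,-0.3,0,0,0,0]]]';  python3 -m inch '[[[4,-0.3,0,0,0,0],[4,-0.3,0,0,0,0],[4,-0.3,0,0,0,0],[4,-0.3,0,0,0,0],[0,0,0,0,0,0]]]'
```

```text
time_s: 14.55
ee_pos: [0.4284, -0.2921, 0.0053]
tcp_rot: [1.0, 0.026, 0.0, 0.0]
wrist_force: [-4.3, -0.5, 9.8]
gripper_width: 0.387
grip_force: 30.0
time_s: 15.05
ee_pos: [0.4447, -0.2901, 0.0053]
tcp_rot: [1.0, 0.025, 0.0, 0.0]
wrist_force: [0.0, 0.7, 7.6]
gripper_width: 0.388
grip_force: 30.0
```

```bash
python3 -m inch '[[[1,-0.1,-0.6,0,0,0],[3,-0.2,0,0,0,0],[3,-0.2,0,0,0,0],[3,-0.2,0,0,0,0],[0,0,0,0,0,0]]]';  python3 - <<'E'
from h import *
s=state();R=Ro.from_quat(s['tcp_rot']).as_matrix();d=np.array(s['ee_pos'])[:2]-[.566,-.278];y=.05
print(s['ee_pos'],np.arctan2(R[1,0],R[0,0]),(d[0]*np.cos(y)+d[1]*np.sin(y)),(-d[0]*np.sin(y)+d[1]*np.cos(y)))
c=capture('top');np.savez('top2.npz',**c);cv2.imwrite('pics/top2.png',np.clip(1.4*cv2.resize(cv2.cvtColor(c['pixels'],cv2.COLOR_RGB2BGR)[130:270,360:500],None,fx=4,fy=4,interpolation=cv2.INTER_CUBIC),0,255).astype(np.uint8))
E
```

```text
time_s: 15.55
ee_pos: [0.454, -0.2888, 0.0054]
tcp_rot: [1.0, 0.025, 0.0, 0.0]
wrist_force: [-0.5, -0.0, 4.7]
gripper_width: 0.385
grip_force: 30.0
[ 0.45396889 -0.28880411  0.00535113] 0.05078423207838184 -0.11243108254668865 -0.005191386110925449
```

View pics/top2.png

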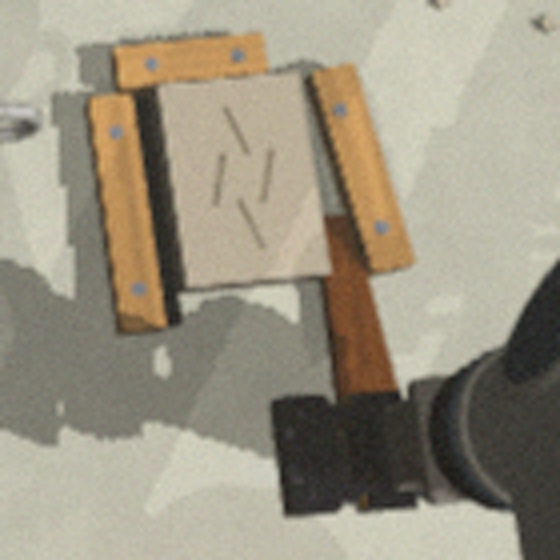

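The tip is in the mouth about 40 mm deep (row 215, cols 325–350), between slab and cleat. Advancing while held until contact is felt.

```bash
python3 -m inch '[[[2.5,-0.25,-0.3,0,0,0],[2.5,-0.25,0,0,0,0],[2.5,-0.25,0,0,0,0],[2.5,-0.25,0,0,0,0],[0,0,0,0,0,0]]]'; python3 -m inch '[[[2.5,-0.3,0,0,0,0],[2.5,-0.3,0,0,0,0],[2.5,-0.3,0,0,0,0],[2.5,-0.3,0,0,0,0],[0,0,0,0,0,0]]]'
```

```text
time_s: 16.1
ee_pos: [0.4638, -0.2871, 0.0054]
tcp_rot: [1.0, 0.025, 0.0, 0.0]
wrist_force: [-0.1, 1.1, 0.1]
gripper_width: 0.384
grip_force: 30.0
time_s: 16.6
ee_pos: [0.4738, -0.2854, 0.0055]
tcp_rot: [1.0, 0.025, 0.0, 0.0]
wrist_force: [0.3, -0.2, -0.4]
gripper_width: 0.385
grip_force: 30.0
```

```bash
python3 -m inch '[[[2,-0.25,0,0,0,0],[2,-0.25,0,0,0,0],[2,-0.25,0,0,0,0],[2,-0.25,0,0,0,0],[0,0,0,0,0,0]]]'; python3 -m inch '[[[1.5,-0.2,0,0,0,0],[1.5,-0.2,0,0,0,0],[1.5,-0.2,0,0,0,0],[1.5,-0.2,0,0,0,0],[0,0,0,0,0,0]]]'
```

```text
time_s: 17.1
ee_pos: [0.4807, -0.2842, 0.0054]
tcp_rot: [1.0, 0.025, -0.001, -0.0]
wrist_force: [-4.4, -3.1, 2.1]
gripper_width: 0.386
grip_force: 30.0
time_s: 17.6
ee_pos: [0.4854, -0.2834, 0.0054]
tcp_rot: [1.0, 0.026, -0.002, 0.0]
wrist_force: [-10.4, -5.4, 4.9]
gripper_width: 0.382
grip_force: 30.0
```

```bash
python3 -m inch '[[[0,0,0,0,0,0],[0,0,0,0,0,0],[0,0,0,0,0,0],[0,0,-10,0,0,0],[0,0,-15,0,0,0]]]' 52; python3 -m inch '[[[-14,0,-5,0,0,0],[-14,0,0,0,0,0],[-12,0,0,0,0,0],[0,0,0,0,0,0],[0,0,0,0,0,0]]]' 0; python3 - <<'E'
from h import *
c,ee,q=wshot('w5');R=Ro.from_quat(q).as_matrix();s=state();print(ee,np.arctan2(R[1,0],R[0,0]),s['gripper_width'],s['wrist_force'])
for d in silhouettes('wrist','wedge')[:1]:
    p=np.argwhere(d['pixels']);print(d['conf'],p[:,0].max())
    for r in range(p[:,0].min(),p[:,0].max(),12):
        k=p[p[:,0]==r,1]
        print(r,[(R.T@(wray(c,ee,q,(r,x),.012)-ee))[:2].round(4).tolist() for x in(k.min()-.5,k.max()+.5)])
E
```

```text
time_s: 18.1
ee_pos: [0.4869, -0.2826, 0.0308]
tcp_rot: [1.0, 0.025, -0.001, -0.0]
wrist_force: [0.0, -0.7, -0.1]
gripper_width: 0.565
grip_force: 0.0
time_s: 18.6
ee_pos: [0.4466, -0.2851, 0.0354]
tcp_rot: [1.0, 0.025, -0.0, -0.0]
wrist_force: [-0.7, 0.1, 0.0]
gripper_width: 0.152
grip_force: 0.0
[ 0.44662686 -0.28511906  0.03537278] 0.04970078909427764 0.10948791299016788 [-0.11506092 -0.55016471 -0.94934558]
0.7 200
0 [[0.1534, -0.0173], [0.1531, 0.009]]
12 [[0.1448, -0.0166], [0.1446, 0.0108]]
24 [[0.1365, -0.0165], [0.1363, 0.0114]]
36 [[0.1283, -0.0165], [0.1282, 0.0126]]
48 [[0.1203, -0.0164], [0.1203, 0.0144]]
60 [[0.1125, -0.017], [0.1125, 0.015]]
72 [[0.1048, -0.0164], [0.1048, 0.0156]]
84 [[0.0971, -0.0164], [0.0971, 0.0169]]
96 [[0.0895, -0.0158], [0.0896, 0.0175]]
108 [[0.082, -0.0158], [0.082, 0.0182]]
120 [[0.0745, -0.0165], [0.0744, 0.0126]]
132 [[0.0669, -0.0166], [0.067, 0.0196]]
144 [[0.0594, -0.0161], [0.0594, 0.0197]]
156 [[0.0517, -0.0162], [0.0518, 0.0198]]
168 [[0.044, -0.0163], [0.044, 0.0199]]
180 [[0.0362, -0.0158], [0.0362, 0.0201]]
192 [[0.0283, -0.0159], [0.0283, 0.021]]
```

```bash
python3 -m inch '[[[0,1,8,0,0,0],[0,1,10,0,0,0],[0,0,10,0,0,0],[2,0,0,0,0,0],[2,0,0,0,0,0]]]'; python3 -m inch '[[[1.5,0.0,0,0,0,0],[1.5,0,0,0,0,0],[1.5,0,0,0,0,0],[1.5,0,0,0,0,0],[0,0,0,0,0,0]]]'
```

```text
time_s: 19.2
ee_pos: [0.4511, -0.2865, 0.0068]
tcp_rot: [1.0, 0.025, -0.001, -0.0]
wrist_force: [0.0, -0.4, 0.7]
gripper_width: 0.007
grip_force: 0.0
time_s: 19.7
ee_pos: [0.4576, -0.2866, 0.0077]
tcp_rot: [1.0, 0.025, 0.0, 0.0]
wrist_force: [0.1, -1.1, 0.2]
gripper_width: 0.003
grip_force: 0.0
```

```bash
python3 -m inch '[[[1.5,-0.1,0,0,0,0],[1,-0.1,0,0,0,0],[1,-0.1,0,0,0,0],[1,-0.1,0,0,0,0],[0,0,0,0,0,0]]]'; python3 -m inch '[[[1,-0.12,0,0,0,0],[1,-0.12,0,0,0,0],[1,-0.12,0,0,0,0],[1,-0.12,0,0,0,0],[0,0,0,0,0,0]]]'
```

```text
time_s: 20.2
ee_pos: [0.4606, -0.2858, 0.0073]
tcp_rot: [1.0, 0.025, -0.001, -0.0]
wrist_force: [-5.8, -3.0, 1.9]
gripper_width: 0.006
grip_force: 2.7
time_s: 20.7
ee_pos: [0.4636, -0.2852, 0.0073]
tcp_rot: [1.0, 0.026, -0.002, -0.0]
wrist_force: [-9.0, -4.5, 3.6]
gripper_width: 0.004
grip_force: 4.6
```

```bash
python3 -m inch '[[[1,0.1,0,0,0,0],[1,0,0,0,0,0],[1,0,0,0,0,0],[0.5,0,0,0,0,0],[0,0,0,0,0,0]]]'; python3 -m inch '[[[1,0,0,0,0,0],[1,0,0,0,0,0],[1,0,0,0,0,0],[0,0,0,0,0,0],[0,0,0,0,0,0]]]'
```

```text
time_s: 21.2
ee_pos: [0.4659, -0.285, 0.0072]
tcp_rot: [1.0, 0.026, -0.003, -0.001]
wrist_force: [-14.3, -5.3, 7.7]
gripper_width: 0.004
grip_force: 7.1
time_s: 21.7
ee_pos: [0.4682, -0.2848, 0.0071]
tcp_rot: [1.0, 0.026, -0.003, -0.001]
wrist_force: [-15.6, -6.9, 9.3]
gripper_width: 0.007
grip_force: 8.2
```

```bash
python3 -m inch '[[[-3,0,0,0,0,0],[-4,0,0,0,0,0],[-4,0,0,0,0,0],[0,0,0,0,0,0],[0,0,0,0,0,0]]]'; python3 - <<'E'
from h import *
c,ee,q=wshot('w6');R=Ro.from_quat(q).as_matrix();s=state();print(ee,np.arctan2(R[1,0],R[0,0]),s['wrist_force'])
for d in silhouettes('wrist','wedge')[:1]:
    p=np.argwhere(d['pixels']);print(d['conf'],p[:,0].max())
    for r in range(p[:,0].min(),p[:,0].max(),20):
        k=p[p[:,0]==r,1]
        print(r,[(R.T@(wray(c,ee,q,(r,x),.012)-ee))[:2].round(4).tolist() for x in(k.min()-.5,k.max()+.5)])
c=capture('top');np.savez('top3.npz',**c);cv2.imwrite('pics/top3.png',np.clip(1.4*cv2.resize(cv2.cvtColor(c['pixels'],cv2.COLOR_RGB2BGR)[130:270,360:500],None,fx=4,fy=4,interpolation=cv2.INTER_CUBIC),0,255).astype(np.uint8))
E
```

```text
time_s: 22.2
ee_pos: [0.4614, -0.2855, 0.0075]
tcp_rot: [1.0, 0.025, 0.0, 0.0]
wrist_force: [-0.2, 0.0, 0.2]
gripper_width: 0.004
grip_force: 0.0
[ 0.4613929  -0.28552342  0.00754695] 0.05053137537813623 [0.76557566 0.49884165 0.92207645]
0.66 225
0 [[0.1427, -0.0192], [0.1423, 0.0083]]
20 [[0.1305, -0.0185], [0.1302, 0.0098]]
40 [[0.1189, -0.0184], [0.1186, 0.0113]]
60 [[0.1076, -0.0178], [0.1074, 0.0134]]
80 [[0.0966, -0.0178], [0.0965, 0.015]]
100 [[0.0857, -0.0173], [0.0857, 0.0166]]
120 [[0.0749, -0.0174], [0.0749, 0.0183]]
140 [[0.0641, -0.017], [0.0641, 0.0195]]
160 [[0.0532, -0.0166], [0.0532, 0.0197]]
180 [[0.0421, -0.0163], [0.0421, 0.02]]
200 [[0.0307, -0.0155], [0.0307, 0.0198]]
220 [[0.0189, -0.0158], [0.0188, 0.0201]]
```

View pics/top3.png

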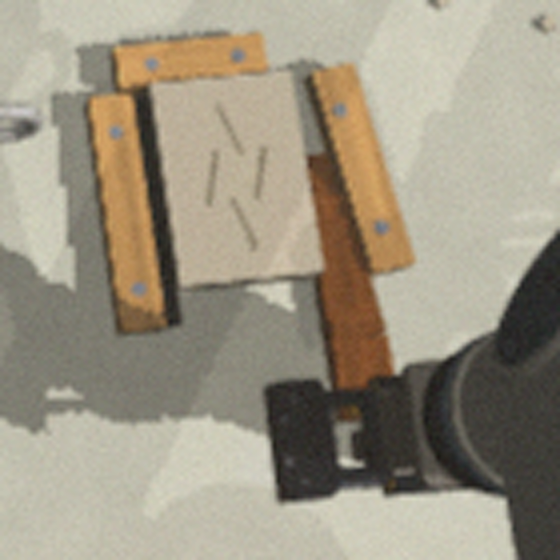

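The slab has moved across (its left side is now close to the batten's rubber) and the wedge is deeper, tip at crop (155, 315), lying along the slab. Pushing again after easing off.

```bash
python3 -m inch '[[[3,0,0.5,0,0,0],[2,0,0,0,0,0],[1.5,0,0,0,0,0],[1,0,0,0,0,0],[0,0,0,0,0,0]]]'; python3 -m inch '[[[1,0,0,0,0,0],[1,0,0,0,0,0],[1,0,0,0,0,0],[1,0,0,0,0,0],[0,0,0,0,0,0]]]'
```

```text
time_s: 22.85
ee_pos: [0.4681, -0.285, 0.0069]
tcp_rot: [1.0, 0.025, -0.001, -0.0]
wrist_force: [-3.9, -1.5, 1.5]
gripper_width: 0.006
grip_force: 2.0
time_s: 23.35
ee_pos: [0.469, -0.2845, 0.0066]
tcp_rot: [1.0, 0.026, -0.003, -0.001]
wrist_force: [-16.0, -5.4, 9.9]
gripper_width: 0.004
grip_force: 8.0
```

```bash
python3 -m inch '[[[1,0,0,0,0,0],[0,0,0,0,0,0],[-3,0,0,0,0,0],[-4,0,-1,0,0,0],[0,0,0,0,0,0]]]'; python3 -m inch '[[[4,0,0,0,0,0],[2,0,0,0,0,0],[1,0,0,0,0,0],[1,0,0,0,0,0],[0,0,0,0,0,0]]]';python3 -m inch '[[[1,0,0,0,0,0],[1,0,0,0,0,0],[0.5,0,0,0,0,0],[0,0,0,0,0,0],[0,0,0,0,0,0]]]'
```

```text
time_s: 23.85
ee_pos: [0.4668, -0.2853, 0.0082]
tcp_rot: [1.0, 0.025, 0.0, 0.0]
wrist_force: [0.4, -0.7, -0.9]
gripper_width: 0.006
grip_force: 0.0
time_s: 24.35
ee_pos: [0.4706, -0.2843, 0.0076]
tcp_rot: [1.0, 0.026, -0.004, -0.001]
wrist_force: [-18.2, -6.3, 11.4]
gripper_width: 0.007
grip_force: 9.5
time_s: 24.85
ee_pos: [0.472, -0.2839, 0.0074]
tcp_rot: [1.0, 0.026, -0.005, -0.001]
wrist_force: [-22.1, -7.0, 13.1]
gripper_width: 0.006
grip_force: 11.2
```

```bash
python3 -m inch '[[[-3,0,0,0,0,0],[-5,0,0,0,0,0],[-2,0,0,0,0,0],[0,0,0,0,0,0],[4,0,0,0,0,0]]]'; python3 -m inch '[[[3,0,0,0,0,0],[1.5,0,-0.2,0,0,0],[1,0.1,-0.3,0,0,0],[1,0.1,-0.3,0,0,0],[0,0,0,0,0,0]]]'
```

```text
time_s: 25.35
ee_pos: [0.4715, -0.285, 0.008]
tcp_rot: [1.0, 0.025, 0.0, 0.0]
wrist_force: [-3.3, -1.0, 0.9]
gripper_width: 0.007
grip_force: 2.9
time_s: 25.85
ee_pos: [0.4727, -0.2842, 0.0078]
tcp_rot: [1.0, 0.026, -0.005, -0.001]
wrist_force: [-21.2, -6.4, 6.7]
gripper_width: 0.004
grip_force: 10.2
```

```bash
python3 -m inch '[[[-3,0,0,0,0,0],[-5,-0.2,1,0,0,0],[-2,0,0,0,0,0],[0,0,0,0,0,0],[4,0,0,0,0,0]]]'; python3 -m inch '[[[3,0,-0.3,0,0,0],[1.5,0.2,-0.4,0,0,0],[1,0.2,-0.4,0,0,0],[1,0.2,-0.4,0,0,0],[0,0,0,0,0,0]]]'
python3 - <<'E'
from h import *
c=capture('top');np.savez('top4.npz',**c)
for n in('top0','top2','top3','top4'):
    g=cv2.cvtColor(dict(np.load(n+'.npz'))['pixels'],cv2.COLOR_RGB2GRAY).astype(int)
    print(n,[g[r,393:412].tolist() for r in(170,190)])
E
```

```text
time_s: 26.35
ee_pos: [0.472, -0.285, 0.0079]
tcp_rot: [1.0, 0.025, 0.0, 0.0]
wrist_force: [-0.5, -0.1, 0.5]
gripper_width: 0.002
grip_force: 0.5
time_s: 26.85
ee_pos: [0.4731, -0.2844, 0.0079]
tcp_rot: [1.0, 0.026, -0.005, -0.001]
wrist_force: [-17.5, -7.3, 2.2]
gripper_width: 0.002
grip_force: 9.3
top0 [[111, 110, 83, 32, 37, 32, 35, 40, 56, 93, 124, 127, 125, 126, 125, 127, 125, 124, 127], [98, 99, 104, 108, 103, 79, 34, 31, 29, 35, 45, 54, 89, 119, 116, 117, 119, 115, 117]]
top2 [[111, 110, 86, 28, 32, 32, 37, 50, 56, 97, 127, 126, 127, 127, 126, 125, 129, 124, 127], [99, 99, 101, 108, 112, 84, 31, 33, 33, 32, 48, 65, 103, 124, 124, 123, 125, 123, 123]]
top3 [[113, 111, 81, 35, 33, 31, 41, 91, 129, 129, 125, 123, 125, 129, 125, 126, 129, 126, 129], [100, 98, 102, 111, 111, 86, 28, 29, 34, 45, 93, 127, 127, 125, 126, 125, 126, 128, 126]]
top4 [[113, 115, 91, 31, 30, 36, 48, 95, 129, 126, 130, 130, 130, 127, 132, 128, 126, 132, 130], [104, 106, 102, 111, 111, 88, 30, 30, 35, 52, 100, 131, 127, 130, 127, 129, 128, 130, 129]]
```

```bash
python3 -m inch '[[[-3,0,0,0,0,0],[-5,0,1,0,0,0],[-2,-0.5,0,0,0,0],[0,0,0,0,0,0],[4,0,0,0,0,0]]]'; python3 -m inch '[[[3.5,0.4,-0.4,0,0,0],[2,0.5,-0.4,0,0,0],[1,0.5,-0.4,0,0,0],[0.5,0.3,-0.3,0,0,0],[0,0,0,0,0,0]]]'
```

```text
time_s: 27.4
ee_pos: [0.4725, -0.285, 0.0085]
tcp_rot: [1.0, 0.025, 0.0, 0.0]
wrist_force: [-1.0, -0.5, 0.0]
gripper_width: 0.001
grip_force: 0.5
time_s: 27.9
ee_pos: [0.4735, -0.2848, 0.0082]
tcp_rot: [1.0, 0.026, -0.006, -0.002]
wrist_force: [-19.4, -4.2, 2.3]
gripper_width: -0.0
grip_force: 9.5
```

```bash
python3 -m inch '[[[-3,0,0,0,0,0],[-5,-0.7,1,0,0,0],[-2,-0.7,0.3,0,0,0],[0,0,0,0,0,0],[4,0,0,0,0,0]]]'; python3 -m inch '[[[3.5,0.5,-0.4,0,0,0],[2,0.7,-0.4,0,0,0],[1,0.7,-0.4,0,0,0],[0.5,0.5,-0.3,0,0,0],[0,0,0,0,0,0]]]'; python3 -m inch '[[[0.7,0,-0.2,0,0,0],[0,0,0,0,0,0],[-4,0,0,0,0,0],[-6,0,0,0,0,0],[-6,0,0,0,0,0]]]'
python3 - <<'E'
from h import *
c=capture('top');np.savez('top5.npz',**c);s=state();print(s['wrist_force'],s['ee_pos'])
cv2.imwrite('pics/top5.png',np.clip(1.4*cv2.resize(cv2.cvtColor(c['pixels'],cv2.COLOR_RGB2BGR)[80:250,200:500],None,fx=2.6,fy=2.6,interpolation=cv2.INTER_CUBIC),0,255).astype(np.uint8))
E
```

```text
time_s: 28.4
ee_pos: [0.4733, -0.2853, 0.0087]
tcp_rot: [1.0, 0.025, -0.0, 0.0]
wrist_force: [-12.0, -1.8, 2.0]
gripper_width: 0.007
grip_force: 7.1
time_s: 28.9
ee_pos: [0.4738, -0.2853, 0.0084]
tcp_rot: [1.0, 0.026, -0.006, -0.003]
wrist_force: [-21.5, -1.6, 5.9]
gripper_width: 0.002
grip_force: 10.7
time_s: 29.4
ee_pos: [0.4658, -0.2885, 0.0105]
tcp_rot: [1.0, 0.025, 0.001, 0.0]
wrist_force: [0.0, -0.5, 0.4]
gripper_width: 0.004
grip_force: 0.0
[-0.07493977 -0.01038534 -0.05366586] [ 0.46467348 -0.28826564  0.01034734]
```

View pics/top5.png

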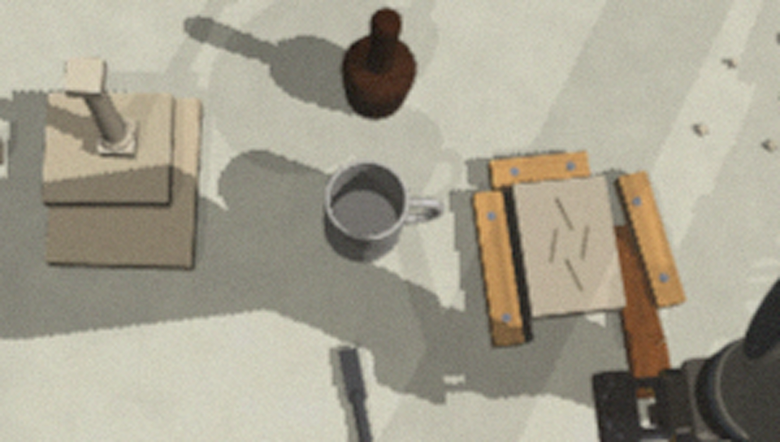

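The picture shows the slab parallel against the batten, the wedge seated (tip at crop (225, 625)) and the stack, mug, mallet and chisel undisturbed. A straight 21 N push moved it only a few tenths of a mm, so it is hand-tight. Withdrawing and handing in.

```bash
python3 -m inch '[[[-8,0,0,0,0,0],[-8,0,-10,0,0,0],[0,0,-20,0,0,0],[0,0,-20,0,0,0],[0,0,0,0,0,0]]]'; python3 -m inch '[[[0,0,0,0,0,0],[0,0,0,0,0,0],[0,0,0,0,0,0],[0,0,0,0,0,0],[0,0,0,0,0,0]]]'; python3 -c "
from rig import hand_in
print(hand_in())"
```

```text
time_s: 29.95
ee_pos: [0.4504, -0.2901, 0.0631]
tcp_rot: [1.0, 0.025, 0.002, 0.001]
wrist_force: [1.5, 0.1, -0.6]
gripper_width: 0.001
grip_force: 0.0
time_s: 30.45
ee_pos: [0.4488, -0.2888, 0.0597]
tcp_rot: [1.0, 0.025, -0.0, -0.0]
wrist_force: [0.7, 0.1, 0.1]
gripper_width: 0.005
grip_force: 0.0
the job is handed in; nothing more can be done
None
```

I handed the job in at 30 s, with no verdict returned: in the last top view the stack lies flat with its column standing, the slab is against its batten and the bystanders look unmoved; the wedge's last push was about 21 N, and its grip once released was not measured.

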